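# Take the stacked gift order apart onto its display boards

## Robot

A 7-joint arm with a two-finger parallel gripper is mounted at the origin on the work surface. World frame = base frame: x ahead of the robot, y to its left, z up, the work surface at z = 0. Lengths are in m, angles in rad, forces in N, time in s.
With the tool pointing down it reaches from about 0.425 to 1.025 m from the base axis. Payload 9.4 kg.
Tool frame: the origin (TCP) lies between the finger pads; the fingertips stand 14 mm ahead of it and the grasp point (between the pads) lies 5 mm behind it (arm.finger_overhang is the distance from the TCP to the fingertips, in m); x points along the fingers, y is the direction in which the jaws open and shut, and the axes are right-handed (so a half turn about x gives the same grasp; the last joint's range is limited). The gripper opens to 93 mm and grips with 3 to 60 N. Pads are 15 mm wide; open, the fingers measure 128 mm over their backs; the gripper's body (75 mm by 188 mm) begins 65 mm behind the grasp point.
Start: joints at [1.215, 0.599, -0.003, 1.599, 0.002, 0.943, -0.08], TCP at [0.2, -0.697, 0.233] pointing down, gripper open.
Joint ranges: [-2.57, 2.57], [-0.35, 1.97], [-1.29, 1.29], [0.11, 2.56], [-1.05, 4.19], [0.11, 1.86], [-2.63, 2.63]. Speed limits (rad/s): [2.22, 2.22, 3.01, 3.01, 3.14, 3.14, 3.14].

## Interface

Orientations are given as a unit quaternion [x, y, z, w].
In Python, from station import arm, capture gives the robot as it stands.
- The arm moves only by the tool move_arm, never from a script. Its argument "rows" is text: rows parted by semicolons, each of 7 numbers parted by spaces: the closure, from 0 (fully open) to 1 (shut), then the shift along the tool's x, y, z in mm, then the turn, a rotation vector about the tool's x, y, z in degrees. In form: fingers tx ty tz ax ay az; .... A call has 1 to 5 rows; each row is the pose to reach, as a shift and turn from the pose commanded when the call began, along the tool's axes at that moment; what a row does not reach only later rows make up. A row lasts 1/8 s, in which the tool goes at most 62.5 mm and 10.7 degrees, less where a joint would pass 70% of its speed; a pose out of reach is approached as far as the arm can. A call with a gripper value outside its range is refused whole. The fingers move at their own pace and stop on an object; "newtons" is the grip in N (left out, the last holds). Time passes only in rows, so rows that repeat a pose let the fingers close. It gives the time, the measured TCP pose, the force and the opening at its end, in the units of the state.
- arm.read_state(): the state, without advancing time (a new reading comes with each control period).
- capture(name): name is "side" or "top" or "wrist"; returns a dict with "pixels" (420x560x3 uint8, blue, green, red), "fx", "fy", "cx", "cy" (pixels), "R" (3x3) and "t" (3): a world point X has camera coordinates R X + t. Camera axes: x right, y down, z forward; pixel columns grow to the right and rows downward; lengths in m; the calibration is good to about 2 mm. A picture is of the moment at which its call begins. There is no depth.
- arm.hand_in(): hands the job in, once; it reports no verdict.
The state is a dict: "time": time; "joint_pos": joint angles; "joint_velocities": joint speeds; "joint_torque": joint torques, N m; "tool_pos": TCP position; "tcp_rot": TCP orientation; "contact_force": force on the tool from outside, world axes, zero at the start; "torque": the same for the moment, N m; "grip_width": opening from 0.0 (shut) to 1.0 (fully open).
Only numpy, scipy, OpenCV 4.12 (cv2) and the standard library are available. Lean on these libraries where they do the work, as an engineer would, in place of code of your own. Each camera call takes 0.05 s, during which the arm holds its last target. There are 200 camera calls.

## Task

Set out the counter display: take the stack of packages apart from the top down, one package at a time, and stand each upright on the dark wooden board of its own shape - the small jar on the small round board, the tin on the large round board, the square box on the square board and, last of all, the long carton on the long board. Centre each on its board so that a margin of wood shows all round, with the box and the carton squared up to the edges of their boards, and let go of everything. Do not knock the two cupcakes that stand on the counter.

Things in the scene. Friction and masses are not known exactly. Their poses are not given: they have to be found in the camera images.
- jar_mid (a point): Small round amber jar with a dark steel lid, 38 mm diameter, 46 mm high, about 90 g; the top of the stack, standing on whichever of the tin and the box is at the carton's +x end. The point is its centre, half-way up (23 mm above its underside); z up its axis.
- tin_mid (a point): Round plain aluminium tin, 60 mm diameter, 50 mm high, about 130 g; stands on one end of the long carton, beside the box, its centre about 42 mm along the carton from the carton's centre. Tin and box leave a gap of about 26 mm between them. The point is its centre, half-way up (25 mm); z up its axis.
- box_mid (a point): Square white card box, 56 x 56 mm, 50 mm high, about 110 g, stiff; stands on the other end of the long carton, about 42 mm along from the carton's centre, turned by less than 0.15 rad to it. The point is its centre, half-way up (25 mm); x and y square to its sides, z up.
- carton_mid (a point): Long brown kraft-card carton, 160 mm (its x) by 60 mm (its y), 50 mm high, about 200 g, stiff; lies on the counter at the bottom of the stack. The point is its centre, half-way up (25 mm); z up.
- small_top (a point): Small round dark wooden board, 68 mm diameter, 10 mm thick, fixed on the counter. The point is the centre of its top face, 10 mm above the counter; z up.
- round_top (a point): Large round dark wooden board, 90 mm diameter, 10 mm thick, fixed on the counter. The point is the centre of its top face, 10 mm above the counter; z up.
- square_top (a point): Square dark wooden board, 86 x 86 mm, 10 mm thick, fixed on the counter. The point is the centre of its top face, 10 mm above the counter; x and y square to its sides, z up.
- long_top (a point): Long dark wooden board, 190 mm (its x) by 90 mm (its y), 10 mm thick, fixed on the counter. The point is the centre of its top face, 10 mm above the counter; z up.
- cake_a_mid (a point): Iced cupcake in a brown case, 60 mm diameter at most, 58 mm high, loose, on the robot's left; to be left alone. The point is its centre, 29 mm above the counter.
- cake_b_mid (a point): Another such cupcake, 60 mm diameter at most, 58 mm high, loose, on the robot's right; to be left alone. The point is its centre, 29 mm above the counter.
Not all that is in view belongs to the job. Leave any pink look-alike of the part that bears box_mid alone.

How it is judged:
By the outcome, as a careful person would: the job done as asked, in the order asked, and still so for the second after the job is handed in, with the robot touching nothing.
It also fails if it takes over 122 s, if anything falls off the work surface, if the arm or the gripper's body presses on something with over 40 N, if the wrist force passes 120 N, or if a joint passes its speed limit or range.

## Working session

There is one attempt and no reset: what is moved stays moved. The work goes in short steps, Python scripts to look and compute and a tool call to move; the robot and the scene stay as the last step left them, time stands still between calls to the robot, and variables do not carry over. Pictures are saved under pics/ and viewed, about 12 in all and at most 16, crops included, and the job is handed in when it is done.

Besides the shell and the picture viewer there is one more tool, called after ">>>" as name(argument=value, ...), one argument or row to a line, values as JSON. move_arm: Moves the arm, as the interface text tells. Its arguments: {"type":"object","properties":{"rows":{"type":"string"},"newtons":{"type":"number"}},"required":["rows"]}

```bash
ls; mkdir -p pics
python3 - <<'E'
from station import arm,capture
import cv2
for n in("top","side"):
    c=capture(n); cv2.imwrite(f"pics/{n}0.png",cv2.resize(c["pixels"],(800,600),interpolation=cv2.INTER_CUBIC)); print(n,c["fx"],c["cx"],c["cy"],c["R"],c["t"])
s=arm.read_state();print(s["tool_pos"],s["tcp_rot"],s["time"])
E
```

```text
pics
top 386.36859984730444 281.15594931259557 204.58398110827017 [[-0.027533   -0.99913437 -0.03118417]
 [-0.98712248  0.03209322 -0.15671388]
 [ 0.15757902  0.02646779 -0.98715161]] [0.03776651 0.5368186  0.92055357]
side 440.2055507145959 280.87135412581216 217.68522805649357 [[-0.99957747 -0.0231692   0.01755173]
 [-0.0284508   0.65623328 -0.75402151]
 [ 0.00595205 -0.75420228 -0.65661518]] [0.51359323 0.09604549 1.00754554]
[ 0.19940076 -0.6966353   0.23185811] [-0.70013255 -0.09872956  0.70035914 -0.09779547] 0.1
```

View pics/top0.png

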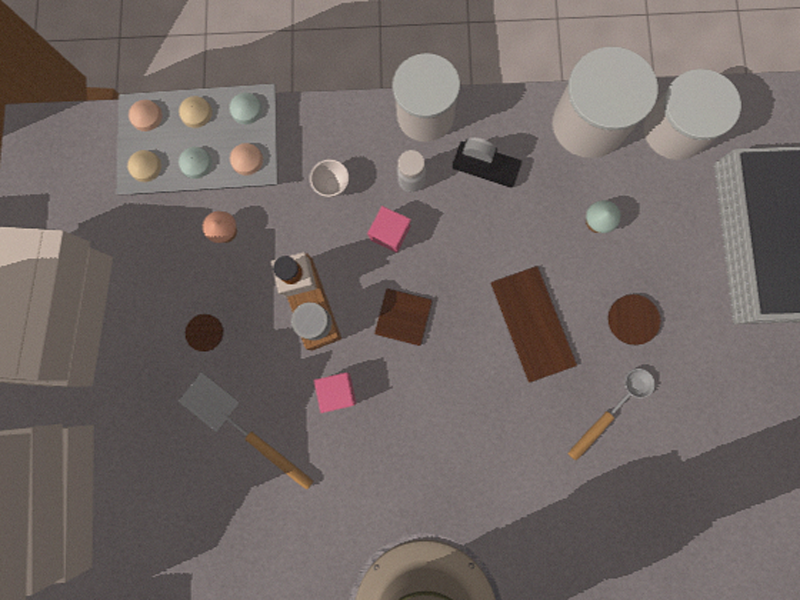

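View pics/side0.png

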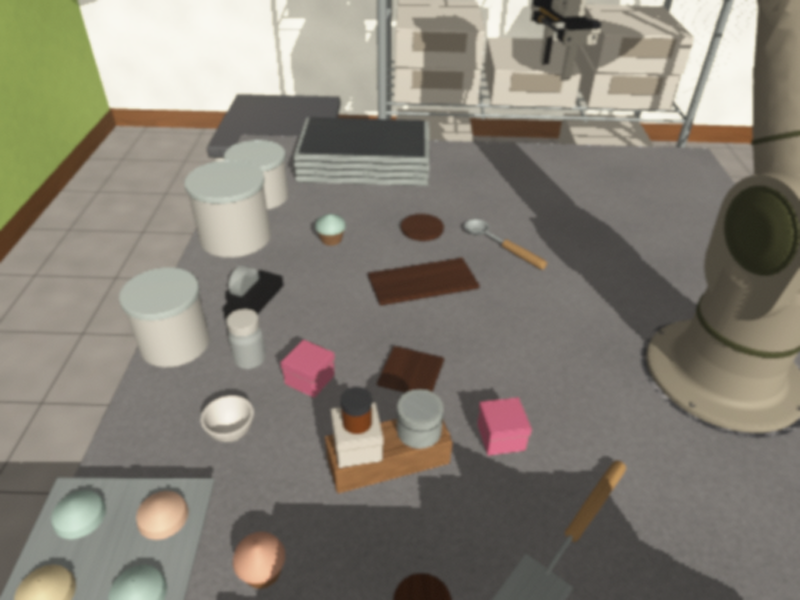

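The top view (800x600) shows the jar (288,268) on the box, with the tin at (310,320) on the carton. The boards are small (204,332), square (404,317), long (535,323) and large round (634,319). The cakes are at (220,227) and (603,216). The side view agrees.

```bash
cat > h.py <<'E'
import numpy as np,cv2
from station import arm,capture
from scipy.spatial.transform import Rotation as Ro
def p2w(c,u,v,z):
    d=np.array([(u-c["cx"])/c["fx"],(v-c["cy"])/c["fy"],1.])
    R=np.array(c["R"]);t=np.array(c["t"]);o=-R.T@t;d=R.T@d
    return (o+d*(z-o[2])/d[2])
def w2p(c,X):
    q=np.array(c["R"])@np.array(X)+c["t"]; return np.array([q[0]/q[2]*c["fx"]+c["cx"],q[1]/q[2]*c["fy"]+c["cy"]])
def crop(c,x0,y0,w,h,k,name):
    im=cv2.resize(c["pixels"][y0:y0+h,x0:x0+w],None,fx=k,fy=k,interpolation=cv2.INTER_CUBIC); cv2.imwrite("pics/"+name,im); return im
E
python3 - <<'E'
from h import *
c=capture("top"); im=c["pixels"]
hsv=cv2.cvtColor(cv2.GaussianBlur(im,(3,3),0),cv2.COLOR_BGR2HSV)
m=((hsv[...,0]<14)&(hsv[...,1]>110)&(hsv[...,2]>15)).astype(np.uint8)
cs,_=cv2.findContours(m,0,2)
for k in cs:
    a=cv2.contourArea(k)
    if a<150: continue
    P=np.array([p2w(c,u,v,.01)[:2] for u,v in k[:,0]],np.float32)
    r=cv2.minAreaRect(P); print(k[:,0].mean(0)/.7,a,np.round(r[0],4),np.round(r[1],4),round(r[2],2), np.round(cv2.minEnclosingCircle(P)[0],4))
crop(c,170,165,130,95,6,"stack.png")
np.save("c.npy",c)
E
```

```text
[201.51785714 332.67857143] 442.0 [0.4819 0.3832] [0.0629 0.0594] 88.32 [0.4821 0.3827]
[632.88753799 318.54103343] 889.5 [ 0.4822 -0.3858] [0.0847 0.0846] 41.21 [ 0.4814 -0.3861]
[402.12121212 314.93506494] 956.5 [0.4993 0.0218] [0.082  0.0825] 74.08 [0.4985 0.0218]
[312.18614719 296.81818182] 158.5 [0.5336 0.1943] [0.0619 0.0625] 19.93 [0.5359 0.1888]
[533.88030888 322.78957529] 2413.5 [ 0.4803 -0.2082] [0.1859 0.0872] 17.74 [ 0.4807 -0.2092]
[32.22760291 60.73446328] 2422.5 [0.9967 0.7378] [0.3204 0.1548] 49.88 [1.0532 0.6902]
```

View pics/stack.png

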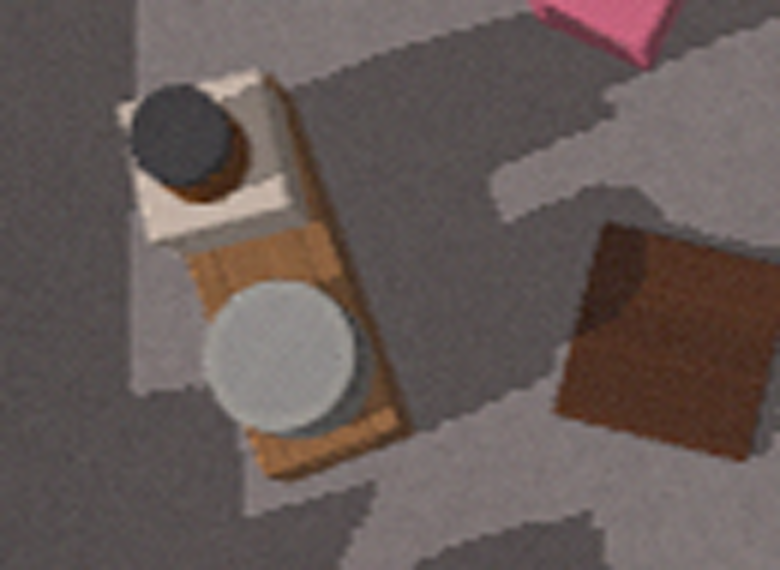

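Crop (6x): jar lid centre (182,134); tin top centre (280,356); box top corners (118,104), (262,68), (298,208), (152,246); carton top edge from (265,478) and (408,432) up to (270,75).

Run:
```python
from h import *
c=np.load("c.npy",allow_pickle=True).item()
f=lambda x,y,z:p2w(c,170+x/6-.4,165+y/6-.4,z)[:2]
print("jar",f(182,134,.146),"tin",f(280,356,.1))
B=[f(*p,.1) for p in((118,104),(262,68),(298,208),(152,246))]
print("box",np.mean(B,0),[ (np.linalg.norm(B[i]-B[i-1]).round(4),np.degrees(np.arctan2(*(B[i]-B[i-1])[::-1])).round(1)) for i in range(4)])
K=[f(*p,.05) for p in((265,478),(408,432),(270,75))]
print("carton",K,[(np.linalg.norm(K[i]-K[i-1]).round(4),np.degrees(np.arctan2(*(K[i]-K[i-1])[::-1])).round(1)) for i in (1,2)])
print("cakes",p2w(c,220*.7,230*.7,.03),p2w(c,603*.7,218*.7,.03),"pink",p2w(c,388*.7,225*.7,.05),p2w(c,333*.7,390*.7,.05))
w=capture("wrist");print(w["t"],w["fx"]);s=arm.read_state()
Rm=Ro.from_quat(s["tcp_rot"]).as_matrix();print(Rm,s["tool_pos"])
R=np.array(w["R"]);o=-R.T@w["t"];print("cam in tool",Rm.T@(o-s["tool_pos"]),"axis",Rm.T@R.T)
```

```text
jar [0.56749194 0.20090095] tin [0.48774641 0.17307121]
box [0.56806562 0.20183441] [(np.float64(0.0593), np.float64(13.7)), (np.float64(0.0589), np.float64(-77.6)), (np.float64(0.0587), np.float64(-166.0)), (np.float64(0.0592), np.float64(102.9))]
carton [array([0.44359517, 0.18917431]), array([0.46060882, 0.13042104]), array([0.61205245, 0.1870568 ])] [(np.float64(0.0612), np.float64(-73.9)), (np.float64(0.1617), np.float64(20.5))]
cakes [0.66527424 0.34957557 0.03      ] [ 0.66238655 -0.34148841  0.03      ] pink [0.65774311 0.04227244 0.05      ] [0.37300873 0.14219728 0.05      ]
[-0.72442172 -0.03013869  0.38989512] 310.31786699418893
[[-4.19616984e-04  2.75292269e-01 -9.61360489e-01]
 [ 9.14571830e-04 -9.61360066e-01 -2.75292547e-01]
 [-9.99999494e-01 -9.94750650e-04  1.51628457e-04]] [ 0.19942185 -0.69671424  0.23208049]
cam in tool [-1.52916495e-01 -1.11623092e-04 -6.53280149e-02] axis [[-9.24342172e-05 -2.41234497e-01  9.70466851e-01]
 [ 9.99999842e-01  5.15375397e-04  2.23356962e-04]
 [-5.54036143e-04  9.70466719e-01  2.41234411e-01]]
```

```bash
cat >> h.py <<'E'
def rot(psi):
    a=np.radians(psi); x=np.array([0,0,-1.]);y=np.array([np.cos(a),np.sin(a),0]);return np.c_[x,y,np.cross(x,y)]
def go(x,y,z,psi):
    "shift(mm), turn(deg) in tool axes from the measured pose"
    s=arm.read_state();R=Ro.from_quat(s["tcp_rot"]);d=R.inv().apply(np.array([x,y,z])-s["tool_pos"])*1e3
    print("t",s["time"],"at",np.round(s["tool_pos"],4),"psi",np.degrees(np.arctan2(*R.as_matrix()[1::-1,1])).round(2),"-> row",np.round(d,1),np.round((R.inv()*Ro.from_matrix(rot(psi))).as_rotvec(degrees=True),2),"n",np.ceil(np.linalg.norm(d)/62.5))
E
python3 - <<'E'
from h import *
go(.5,-.25,.3,-74);go(.53,.19,.3,-71)
E
```

```text
t 0.2 at [ 0.1994 -0.6967  0.2321] psi -74.02 -> row [ -67.6 -346.8 -411.9] [-0.02  0.01  0.06] n 9.0
t 0.2 at [ 0.1994 -0.6967  0.2321] psi -74.02 -> row [ -67.2 -761.5 -561.9] [-3.02  0.01  0.06] n 16.0
```

>>> move_arm(
  rows="0 -68 -347 -412 0 0 0;0 -68 -347 -412 0 0 0;0 -68 -347 -412 0 0 0;0 -68 -347 -412 0 0 0;0 -68 -347 -412 0 0 0",
  newtons=15,
)

```text
time: 0.82
tool_pos: [0.3734, -0.4379, 0.2721]
tcp_rot: [0.7, 0.098, -0.7, 0.098]
contact_force: [1.0, -0.4, -0.0]
grip_width: 0.998
```

```bash
python3 -c "
from h import *
go(.53,.19,.3,-71)"
```

```text
t 0.825 at [ 0.3734 -0.4379  0.2721] psi -74.02 -> row [ -28.  -560.6 -323.4] [-3.02 -0.01 -0.01] n 11.0
```

>>> move_arm(
  rows="0 -28 -560 -323 -3 0 0;0 -28 -560 -323 -3 0 0;0 -28 -560 -323 -3 0 0;0 -28 -560 -323 -3 0 0;0 -28 -560 -323 -3 0 0",
)

```text
time: 1.45
tool_pos: [0.4483, -0.1349, 0.2856]
tcp_rot: [0.698, 0.116, -0.697, 0.117]
contact_force: [0.8, 0.1, 0.1]
grip_width: 1.001
```

```bash
python3 -c "
from h import *
go(.53,.19,.3,-71)"
```

```text
t 1.45 at [ 0.4483 -0.1349  0.2856] psi -71.03 -> row [ -14.5 -280.7 -182.9] [-0.03 -0.03 -0.02] n 6.0
```

>>> move_arm(
  rows="0 -14 -281 -183 0 0 0;0 -14 -281 -183 0 0 0;0 -14 -281 -183 0 0 0;0 -14 -281 -183 0 0 0;0 -14 -281 -183 0 0 0",
)

```text
time: 2.08
tool_pos: [0.5244, 0.1679, 0.2985]
tcp_rot: [0.698, 0.116, -0.697, 0.117]
contact_force: [1.3, -0.6, -0.4]
grip_width: 1.0
```

>>> move_arm(
  rows="0 0 -20 -13 0 0 0;0 0 -20 -13 0 0 0;0 0 -20 -13 0 0 0",
)

```text
time: 2.45
tool_pos: [0.5297, 0.1878, 0.298]
tcp_rot: [-0.697, -0.116, 0.698, -0.116]
contact_force: [-0.2, -0.4, -0.3]
grip_width: 0.998
```

Run:
```python
from h import *
go(.5675,.201,.12,-71)
w=capture("wrist");np.save("w.npy",w);crop(w,0,0,560,420,1.42,"w1.png")
print(w2p(w,[.5675,.201,.146])*1.42,w2p(w,[.4877,.1731,.1])*1.42)
```

```text
t 2.45 at [0.5297 0.1878 0.298 ] psi -71.08 -> row [178.   -0.3 -40.2] [-0.08  0.05 -0.04] n 3.0
[392.36330488 228.16498937] [392.9410043  325.95453572]
```

View pics/w1.png

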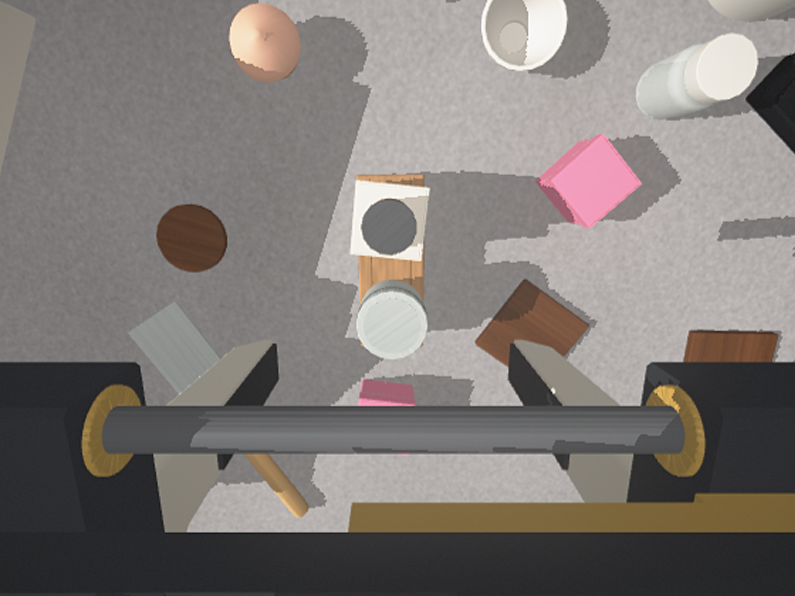

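Wrist view: jar (389,226), tin (392,322), box corners (358,180), (430,187), (422,262), (350,253), small board (192,238). The carton edges run vertical, so its yaw is about 19°. All are near the predictions.

Run:
```python
from h import *
w=np.load("w.npy",allow_pickle=True).item()
f=lambda x,y,z:p2w(w,x/1.42,y/1.42,z)[:2].round(4)
J=f(389,226,.146)
B=[f(*p,.1) for p in((358,180),(430,187),(422,262),(350,253))]
print("jar",J,"tin",f(392,322,.1),"box",np.mean(B,0),[np.degrees(np.arctan2(*(B[i]-B[i-1])[::-1])).round(1) for i in range(4)],"small",f(192,238,.01))
go(.568,.202,.12,-71)
```

```text
jar [0.5681 0.2037] tin [0.4907 0.175 ] box [0.568375 0.20325 ] [np.float64(11.4), np.float64(-76.4), np.float64(-166.2), np.float64(101.7)] small [0.4828 0.3829]
t 2.5 at [0.5298 0.1875 0.2982] psi -71.12 -> row [178.2  -1.5 -41. ] [-0.12  0.04 -0.04] n 3.0
```

>>> move_arm(
  rows="0 60 -1 -40 0 0 0;0 110 -1 -40 0 0 0;0 145 -1 -40 0 0 0;0 145 -1 -40 0 0 0",
)

```text
time: 3.0
tool_pos: [0.5661, 0.201, 0.1512]
tcp_rot: [-0.696, -0.115, 0.699, -0.117]
contact_force: [-0.0, 0.1, -0.3]
grip_width: 1.001
```

```bash
python3 -c "
from h import *
go(.568,.203,.12,-71)"
```

```text
t 3.0 at [0.5661 0.201  0.1512] psi -71.12 -> row [31.2 -1.3 -2.6] [-0.12  0.29 -0.05] n 1.0
```

>>> move_arm(
  rows="0 31 -1.5 -2.5 0 0 0;0.3 31 -1.5 -2.5 0 0 0;0.5 31 -1.5 -2.5 0 0 0;1 31 -1.5 -2.5 0 0 0;1 31 -1.5 -2.5 0 0 0",
  newtons=10,
)

```text
time: 3.62
tool_pos: [0.5696, 0.2054, 0.1233]
tcp_rot: [0.698, 0.117, -0.697, 0.116]
contact_force: [-0.1, -0.4, -0.3]
grip_width: 0.62
```

>>> move_arm(
  rows="1 0 0 0 0 0 0;1 0 0 0 0 0 0;1 0 0 0 0 0 0",
)

```text
time: 4.0
tool_pos: [0.5693, 0.2053, 0.1224]
tcp_rot: [0.697, 0.117, -0.697, 0.117]
contact_force: [0.5, -1.3, 2.2]
grip_width: 0.406
```

>>> move_arm(
  rows="1 -25 0 0 0 0 0;1 -60 0 0 0 0 0;1 -100 0 0 0 0 0",
)

```text
time: 4.38
tool_pos: [0.5688, 0.2052, 0.2226]
tcp_rot: [-0.697, -0.117, 0.698, -0.117]
contact_force: [0.4, 1.7, -0.8]
grip_width: 0.406
```

```bash
python3 -c "
from h import *
go(.4825,.383,.14,-71)"
```

```text
t 4.375 at [0.5688 0.2052 0.2226] psi -71.02 -> row [  82.7 -196.2   23.6] [-0.02  0.1   0.  ] n 4.0
```

>>> move_arm(
  rows="1 0 -50 6 0 0 0;1 10 -100 12 0 0 0;1 30 -150 18 0 0 0;1 80 -196 23.6 0 0 0;1 82 -196 23.6 0 0 0",
)

```text
time: 5.0
tool_pos: [0.4795, 0.3856, 0.1373]
tcp_rot: [-0.695, -0.118, 0.699, -0.119]
contact_force: [0.8, -0.8, -1.5]
grip_width: 0.406
```

```bash
python3 -c "
from h import *
go(.4825,.383,.0335,-71)"
```

```text
t 5.0 at [0.4795 0.3856 0.1373] psi -70.7 -> row [103.8   3.4  -2.5] [0.3  0.28 0.  ] n 2.0
```

>>> move_arm(
  rows="1 50 2 -1 0 0 0;1 85 2 -1 0 0 0;1 92 2 -1 0 0 0;1 92 2 -1 0 0 0;1 92 2 -1 0 0 0",
)

```text
time: 5.62
tool_pos: [0.4857, 0.3819, 0.0499]
tcp_rot: [0.698, 0.117, -0.697, 0.116]
contact_force: [0.3, -0.0, 0.0]
grip_width: 0.408
```

```bash
python3 -c "
from h import *
go(.4825,.383,.0335,-71)"
```

```text
t 5.625 at [0.4857 0.3819 0.0499] psi -71.05 -> row [16.4 -2.1  2.7] [-0.05 -0.12  0.05] n 1.0
```

>>> move_arm(
  rows="1 8 -2 2.5 0 0 0;1 15.5 -2 2.5 0 0 0;1 15.5 -2 2.5 0 0 0;1 15.5 -2 2.5 0 0 0",
)

```text
time: 6.12
tool_pos: [0.4817, 0.3825, 0.0326]
tcp_rot: [-0.697, -0.116, 0.698, -0.117]
contact_force: [-0.0, 0.3, -1.5]
grip_width: 0.406
```

>>> move_arm(
  rows="0.5 0 0 0 0 0 0;0.3 0 0 0 0 0 0;0 0 0 0 0 0 0;0 0 0 0 0 0 0;0 0 0 0 0 0 0",
)

```text
time: 6.75
tool_pos: [0.4818, 0.3826, 0.0328]
tcp_rot: [-0.697, -0.117, 0.697, -0.117]
contact_force: [-0.4, -0.6, 0.1]
grip_width: 0.881
```

>>> move_arm(
  rows="0 -40 0 0 0 0 0;0 -100 0 0 0 0 0;0 -160 0 0 0 0 0;0 -190 0 0 0 0 0;0 -190 0 0 0 0 0",
)

```text
time: 7.38
tool_pos: [0.4827, 0.3833, 0.2255]
tcp_rot: [0.699, 0.117, -0.696, 0.116]
contact_force: [0.1, 0.7, 0.1]
grip_width: 1.003
```

```bash
python3 -c "
from h import *
go(.4905,.175,.2,-71)
w=capture('wrist');np.save('w.npy',w);crop(w,180,60,270,200,2.9,'w2.png')
print((w2p(w,[.4825,.383,.01])-[180,60])*2.9)"
```

```text
t 7.375 at [0.4827 0.3833 0.2255] psi -71.05 -> row [ 24.9 199.5  60.4] [-0.05 -0.26  0.1 ] n 4.0
[281.48392176 380.18430571]
```

View pics/w2.png

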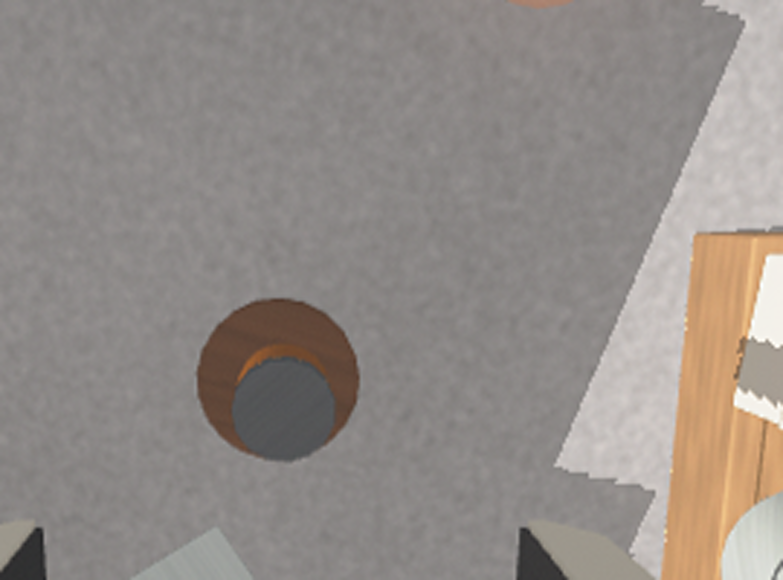

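Jar lid centre (284,409), board centre (278,379). I'll check their world offset.

```bash
python3 -c "
from h import *
w=np.load('w.npy',allow_pickle=True).item()
f=lambda x,y,z:p2w(w,180+x/2.9,60+y/2.9,z)
print(f(278,379,.01),f(284,409,.056))
go(.4905,.175,.2,-71)"
```

```text
[0.4825     0.38452983 0.01      ] [0.48034467 0.3812867  0.056     ]
t 7.425 at [0.4821 0.3826 0.2236] psi -71.04 -> row [ 23.4 199.   59.5] [-0.04 -0.1   0.03] n 4.0
```

>>> move_arm(
  rows="0 0 60 18 0 0 0;0 0 120 36 0 0 0;0 0 170 51 0 0 0;0 10 199.5 60 0 0 0;0 25 199.5 60 0 0 0",
)

```text
time: 8.05
tool_pos: [0.4896, 0.1713, 0.1963]
tcp_rot: [-0.697, -0.115, 0.698, -0.116]
contact_force: [0.8, 0.5, 0.4]
grip_width: 1.0
```

>>> move_arm(
  rows="0 20 0 0 0 0 0;0 30 0 0 0 0 0;0 30 0 0 0 0 0;0 30 0 0 0 0 0",
)

```text
time: 8.55
tool_pos: [0.49, 0.1749, 0.1679]
tcp_rot: [0.697, 0.117, -0.697, 0.117]
contact_force: [0.0, -0.0, -0.3]
grip_width: 1.001
```

```bash
python3 -c "
from h import *
w=capture('wrist');np.save('w.npy',w);crop(w,180,60,270,220,2.7,'w3.png')
go(.4905,.175,.075,-71)
print((w2p(w,[.4905,.175,.1])-[180,60])*2.7)"
```

```text
t 8.6 at [0.4901 0.1749 0.1682] psi -70.99 -> row [93.2  0.  -0.4] [ 0.01 -0.03  0.01] n 2.0
[261.53625275 443.40370613]
```

View pics/w3.png

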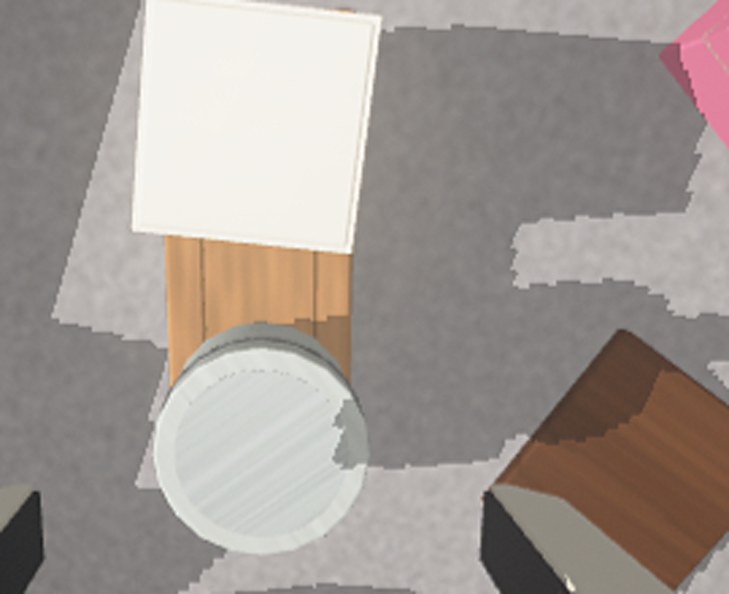

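Tin top centre (261,450), box corners (147,-3), (380,16), (350,252), (133,231). The tin is 2 mm nearer the robot than assumed.

>>> move_arm(
  rows="0 45 0.5 1.5 0 0 0;0 80 0.5 1.5 0 0 0;0 93 0.5 1.5 0 0 0;0.2 93 0.5 1.5 0 0 0;1 93 0.5 1.5 0 0 0",
)

```text
time: 9.22
tool_pos: [0.4893, 0.1737, 0.0759]
tcp_rot: [0.698, 0.117, -0.697, 0.116]
contact_force: [-0.4, -0.4, 0.2]
grip_width: 0.835
```

>>> move_arm(
  rows="1 0 0 0 0 0 0;1 0 0 0 0 0 0;1 0 0 0 0 0 0;1 0 0 0 0 0 0",
)

```text
time: 9.72
tool_pos: [0.4891, 0.1735, 0.0756]
tcp_rot: [0.698, 0.117, -0.697, 0.116]
contact_force: [0.0, 0.5, 7.0]
grip_width: 0.643
```

```bash
python3 -c "
from h import *
w=np.load('w.npy',allow_pickle=True).item()
f=lambda x,y,z:p2w(w,180+x/2.7,60+y/2.7,z)[:2]
B=[f(*p,.1) for p in((147,-3),(380,16),(350,252),(133,231))]
print('tin',f(261,450,.1),'box',np.mean(B,0),[(np.linalg.norm(B[i]-B[i-1]).round(4),np.degrees(np.arctan2(*(B[i]-B[i-1])[::-1])).round(1)) for i in range(4)])
go(.4905,.175,.25,-71)"
```

```text
tin [0.48866588 0.17452224] box [0.56766509 0.20407733] [(np.float64(0.0557), np.float64(13.5)), (np.float64(0.0567), np.float64(-75.2)), (np.float64(0.0569), np.float64(-166.9)), (np.float64(0.0564), np.float64(103.6))]
t 9.725 at [0.4891 0.1735 0.0756] psi -71.03 -> row [-174.4   -0.9   -2. ] [-0.03 -0.08  0.  ] n 3.0
```

>>> move_arm(
  rows="1 -20 0 0 0 0 0;1 -60 0 0 0 0 0;1 -110 0 0 0 0 0;1 -150 0 0 0 0 0;1 -150 0 0 0 0 0",
  newtons=15,
)

```text
time: 10.35
tool_pos: [0.4899, 0.1738, 0.2277]
tcp_rot: [0.699, 0.117, -0.696, 0.116]
contact_force: [-0.3, -0.2, -1.9]
grip_width: 0.64
```

```bash
python3 -c "
from h import *
go(.5,-.1,.22,-71);go(.482,-.386,.2,-71)"
```

```text
t 10.35 at [0.4899 0.1738 0.2277] psi -71.06 -> row [  7.2 262.2  79.4] [-0.06 -0.32  0.01] n 5.0
t 10.35 at [0.4899 0.1738 0.2277] psi -71.06 -> row [ 26.6 526.9 189.3] [-0.06 -0.32  0.01] n 9.0
```

>>> move_arm(
  rows="1 0 30 10 0 0 0;1 0 85 27 0 0 0;1 0 140 45 0 0 0;1 0 195 62 0 0 0;1 0 250 79 0 0 0",
)

```text
time: 10.98
tool_pos: [0.4944, -0.0905, 0.2237]
tcp_rot: [-0.697, -0.117, 0.698, -0.116]
contact_force: [1.3, 0.2, -1.2]
grip_width: 0.639
```

>>> move_arm(
  rows="1 0 55 21 0 0 0;1 0 110 43 0 0 0;1 0 165 65 0 0 0;1 0 220 88 0 0 0;1 0 255 102 0 0 0",
)

```text
time: 11.6
tool_pos: [0.48, -0.366, 0.2231]
tcp_rot: [-0.697, -0.116, 0.698, -0.115]
contact_force: [0.2, 0.1, -0.6]
grip_width: 0.637
```

>>> move_arm(
  rows="1 0 20 8 0 0 0;1 0 22 8 0 0 0;1 0 22 8 0 0 0;1 0 22 8 0 0 0",
)

```text
time: 12.1
tool_pos: [0.4819, -0.3845, 0.2249]
tcp_rot: [0.697, 0.118, -0.697, 0.117]
contact_force: [0.6, -0.2, -1.8]
grip_width: 0.642
```

```bash
python3 -c "
from h import *
go(.482,-.386,.0365,-71)
w=capture('wrist');np.save('w.npy',w);crop(w,0,0,560,420,1.42,'w4.png')
print(w2p(w,[.482,-.386,.01])*1.42)"
```

```text
t 12.1 at [ 0.4819 -0.3845  0.2249] psi -70.88 -> row [188.4   1.5   0.4] [ 0.12 -0.01  0.03] n 4.0
[394.55721518 270.52716411]
```

View pics/w4.png

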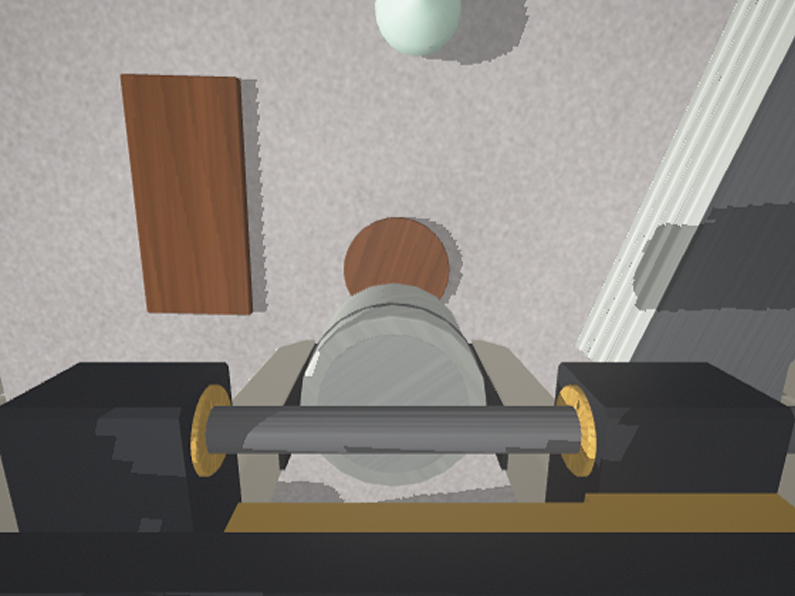

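Round board centre (397,269), close to prediction. Long board corners (121,74), (240,78), (251,314), (147,312).

>>> move_arm(
  rows="1 50 2.4 0.5 0 0 0;1 100 2.4 0.5 0 0 0;1 150 2.4 0.5 0 0 0;1 170 2.4 0.5 0 0 0;1 170 2.4 0.5 0 0 0",
)

```text
time: 12.78
tool_pos: [0.4813, -0.3875, 0.0535]
tcp_rot: [-0.697, -0.118, 0.698, -0.116]
contact_force: [-0.9, -0.5, -0.7]
grip_width: 0.637
```

>>> move_arm(
  rows="1 0 0 0 0 0 0;1 0 0 0 0 0 0",
)

```text
time: 13.02
tool_pos: [0.4823, -0.3892, 0.0563]
tcp_rot: [0.698, 0.116, -0.697, 0.117]
contact_force: [0.7, -0.4, -0.8]
grip_width: 0.641
```

```bash
python3 -c "
from h import *
go(.482,-.387,.0362,-71)
w=np.load('w.npy',allow_pickle=True).item()
f=lambda x,y,z:p2w(w,x/1.42,y/1.42,z)[:2]
B=[f(*p,.01) for p in((121,74),(240,78),(251,314),(147,312))]
print('round',f(397,269,.01),'long',np.mean(B,0),[(np.linalg.norm(B[i]-B[i-1]).round(4),np.degrees(np.arctan2(*(B[i]-B[i-1])[::-1])).round(1)) for i in range(4)])"
```

```text
t 13.025 at [ 0.4823 -0.3892  0.0563] psi -71.02 -> row [20.1 -2.2 -0.4] [-0.02 -0.07 -0.1 ] n 1.0
round [ 0.48391365 -0.38752069] long [ 0.48088483 -0.21009118] [(np.float64(0.1885), np.float64(17.5)), (np.float64(0.0906), np.float64(-72.6)), (np.float64(0.1875), np.float64(-162.7)), (np.float64(0.09), np.float64(108.0))]
```

>>> move_arm(
  rows="1 10 -1.5 -1 0 0 0;1 19 -1.5 -1 0 0 0;1 19 -1.5 -1 0 0 0;1 19 -1.5 -1 0 0 0",
)

```text
time: 13.52
tool_pos: [0.4819, -0.387, 0.0354]
tcp_rot: [-0.697, -0.117, 0.698, -0.116]
contact_force: [-0.3, -0.8, -2.0]
grip_width: 0.635
```

>>> move_arm(
  rows="0.3 0 0 0 0 0 0;0.2 0 0 0 0 0 0;0 0 0 0 0 0 0;0 0 0 0 0 0 0;0 0 0 0 0 0 0",
)

```text
time: 14.15
tool_pos: [0.4821, -0.3871, 0.0359]
tcp_rot: [0.697, 0.117, -0.697, 0.117]
contact_force: [-0.5, 0.2, -0.3]
grip_width: 0.995
```

>>> move_arm(
  rows="0 -40 0 0 0 0 0;0 -100 0 0 0 0 0;0 -160 0 0 0 0 0;0 -185 0 0 0 0 0;0 -185 0 0 0 0 0",
)

```text
time: 14.78
tool_pos: [0.4828, -0.3877, 0.2231]
tcp_rot: [0.698, 0.115, -0.696, 0.118]
contact_force: [-0.6, -0.6, -0.2]
grip_width: 1.002
```

```bash
python3 -c "
from h import *
go(.5,-.1,.22,-71);go(.53,.19,.22,-76.5)
w=capture('wrist');np.save('w.npy',w);crop(w,180,60,270,200,2.9,'w5.png')"
```

```text
t 14.775 at [ 0.4828 -0.3877  0.2231] psi -71.04 -> row [   2.3 -266.6 -109.7] [-0.04 -0.13 -0.21] n 5.0
t 14.775 at [ 0.4828 -0.3877  0.2231] psi -71.04 -> row [   1.7 -531.1 -232.3] [ 5.46 -0.14 -0.2 ] n 10.0
```

View pics/w5.png

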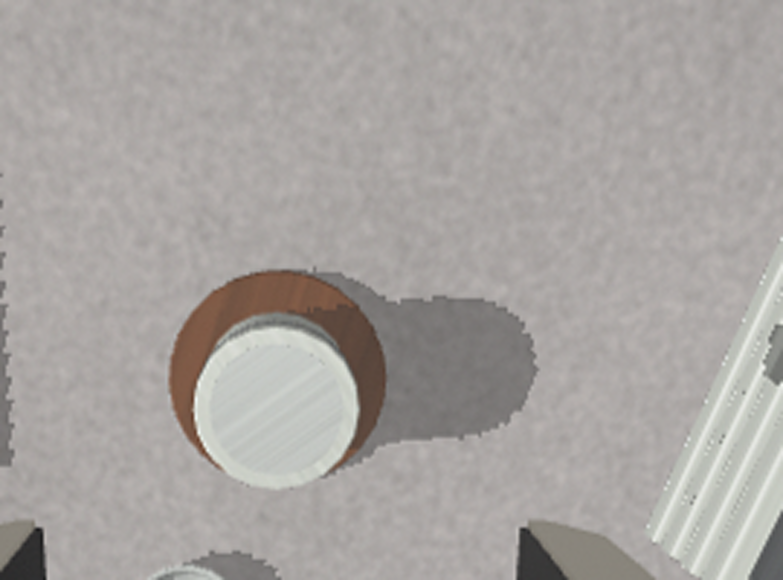

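Tin centre (276,407) on board centre (277,378), which is well inside with a margin all round. Now the box.

>>> move_arm(
  rows="0 0 -30 -14 0 0 0;0 0 -85 -40 0 0 0;0 0 -140 -66 0 0 0;0 0 -195 -92 0 0 0;0 0 -250 -118 0 0 0",
)

```text
time: 15.45
tool_pos: [0.5116, -0.1104, 0.2191]
tcp_rot: [-0.697, -0.117, 0.698, -0.116]
contact_force: [0.7, -1.2, 0.1]
grip_width: 0.996
```

```bash
python3 -c "
from h import *
w=np.load('w.npy',allow_pickle=True).item()
f=lambda x,y,z:p2w(w,180+x/2.9,60+y/2.9,z)
print(f(277,378,.01),f(276,407,.06))
go(.5677,.204,.2,-76.3)"
```

```text
[ 0.48318083 -0.38700726  0.01      ] [ 0.48140551 -0.38721156  0.06      ]
t 15.45 at [ 0.5116 -0.1104  0.2191] psi -71.03 -> row [  19.1 -279.  -155.3] [5.27 0.14 0.07] n 6.0
```

Tin within 2 mm.

>>> move_arm(
  rows="0 4 -55 -30 1 0 0;0 8 -105 -58 2 0 0;0 12 -160 -89 3 0 0;0 16 -214 -119 4 0 0;0 19 -260 -145 5.3 0 0",
)

```text
time: 16.08
tool_pos: [0.5641, 0.183, 0.1996]
tcp_rot: [-0.701, -0.084, 0.703, -0.085]
contact_force: [0.3, -0.6, -0.8]
grip_width: 0.998
```

>>> move_arm(
  rows="0 10 -3 -10 0 0 0;0 10 -3 -10 0 0 0;0 10 -3 -10 0 0 0",
)

```text
time: 16.45
tool_pos: [0.5735, 0.1839, 0.191]
tcp_rot: [-0.701, -0.083, 0.703, -0.084]
contact_force: [0.5, -0.6, 0.5]
grip_width: 0.997
```

```bash
python3 -c "
from h import *
w=capture('wrist');np.save('w.npy',w);crop(w,180,60,270,220,2.7,'w6.png')
go(.5677,.204,.075,-76.3)"
```

```text
t 16.5 at [0.5737 0.184  0.1915] psi -76.45 -> row [116.5 -20.9   1. ] [-0.15  0.07 -0.04] n 2.0
```

View pics/w6.png

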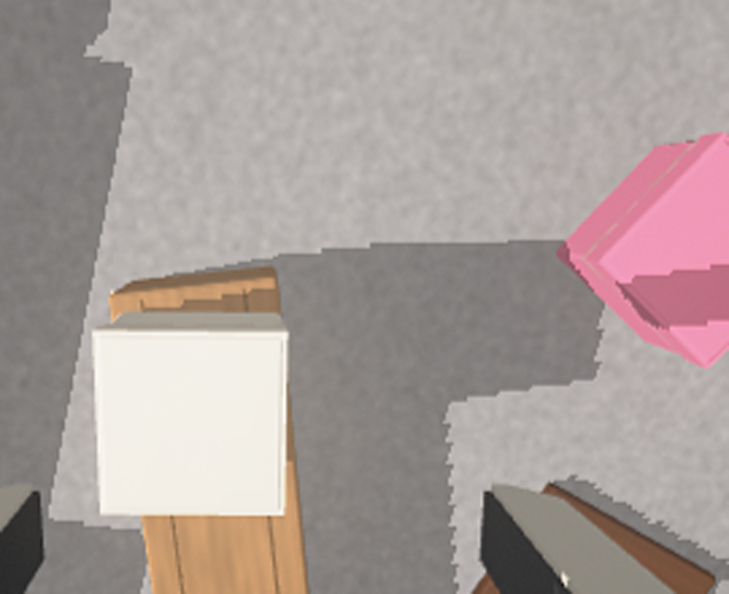

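Box corners (95,330), (288,330), (284,514), (101,514), square to the tool.

```bash
python3 -c "
from h import *
w=np.load('w.npy',allow_pickle=True).item()
f=lambda x,y,z:p2w(w,180+x/2.7,60+y/2.7,z)[:2]
B=[f(*p,.1) for p in((95,330),(288,330),(284,514),(101,514))];m=np.mean(B,0)
print('box',m,[(np.linalg.norm(B[i]-B[i-1]).round(4),np.degrees(np.arctan2(*(B[i]-B[i-1])[::-1])).round(1)) for i in range(4)])
go(*m,.075,-76.4)"
```

```text
box [0.56813676 0.20381169] [(np.float64(0.0574), np.float64(12.7)), (np.float64(0.0566), np.float64(-76.4)), (np.float64(0.0574), np.float64(-167.2)), (np.float64(0.0567), np.float64(103.6))]
t 16.5 at [0.5737 0.184  0.1915] psi -76.45 -> row [116.5 -20.6   0.6] [-0.05  0.07 -0.04] n 2.0
```

>>> move_arm(
  rows="0 20 -20.5 0.5 0 0 0;0 60 -20.5 0.5 0 0 0;0 100 -20.5 0.5 0 0 0;0 116.5 -20.5 0.5 0 0 0;0 116.5 -20.5 0.5 0 0 0",
)

```text
time: 17.12
tool_pos: [0.5684, 0.2049, 0.0749]
tcp_rot: [-0.702, -0.084, 0.703, -0.084]
contact_force: [-0.0, 0.9, -0.2]
grip_width: 1.0
```

>>> move_arm(
  rows="0.2 0 0 0 0 0 0;0.3 0 0 0 0 0 0;1 0 0 0 0 0 0;1 0 0 0 0 0 0;1 0 0 0 0 0 0",
  newtons=12,
)

```text
time: 17.75
tool_pos: [0.5688, 0.2058, 0.0757]
tcp_rot: [0.702, 0.084, -0.702, 0.084]
contact_force: [-1.1, -1.1, 4.0]
grip_width: 0.599
```

>>> move_arm(
  rows="1 -20 0 0 0 0 0;1 -60 0 0 0 0 0;1 -110 0 0 0 0 0;1 -130 0 0 0 0 0;1 -130 0 0 0 0 0",
  newtons=15,
)

```text
time: 18.38
tool_pos: [0.5692, 0.206, 0.2066]
tcp_rot: [0.703, 0.084, -0.701, 0.084]
contact_force: [0.7, 0.1, -1.8]
grip_width: 0.602
```

```bash
python3 -c "
from h import *
go(.499,.0218,.2,-105.9)"
```

```text
t 18.375 at [0.5692 0.206  0.2066] psi -76.33 -> row [  6.3 162.4 111.8] [29.57 -0.15  0.06] n 4.0
```

>>> move_arm(
  rows="1 0 40 30 6 0 0;1 0 81 65 13 0 0;1 0 122 100 20 0 0;1 0 162 135 26 0 0;1 0 162 150 29.6 0 0",
)

```text
time: 19.0
tool_pos: [0.4587, 0.0093, 0.204]
tcp_rot: [-0.699, 0.101, 0.701, 0.1]
contact_force: [0.7, 0.4, -0.4]
grip_width: 0.604
```

>>> move_arm(
  rows="1 0 0 0 0 0 0;1 0 0 0 0 0 0;1 0 0 0 0 0 0",
)

```text
time: 19.38
tool_pos: [0.4618, 0.0137, 0.2049]
tcp_rot: [-0.7, 0.097, 0.7, 0.097]
contact_force: [0.3, 0.8, -1.0]
grip_width: 0.605
```

```bash
python3 -c "
from h import *
go(.499,.0218,.2,-105.9)
w=capture('wrist');np.save('w.npy',w);crop(w,180,90,270,220,2.7,'w7.png')"
```

```text
t 19.375 at [0.4618 0.0137 0.2049] psi -105.81 -> row [  4.9 -18.  -33.6] [0.09 0.01 0.01] n 1.0
```

View pics/w7.png

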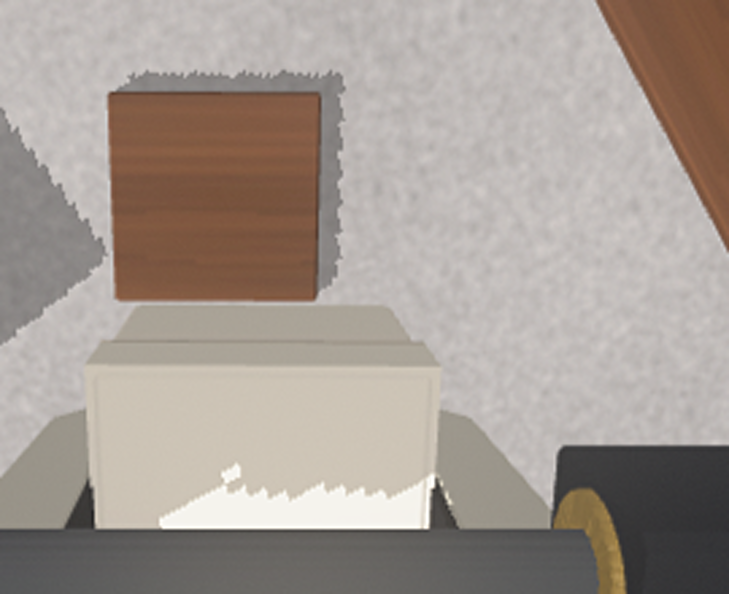

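Board corners: (108,93), (320,92), (317,300), (116,299). The box front edge runs parallel to them.

```bash
python3 -c "
from h import *
w=np.load('w.npy',allow_pickle=True).item()
f=lambda x,y,z:p2w(w,180+x/2.7,90+y/2.7,z)[:2]
B=[f(*p,.01) for p in((108,93),(320,92),(317,300),(116,299))];m=np.mean(B,0)
print('sq',m,[(np.linalg.norm(B[i]-B[i-1]).round(4),np.degrees(np.arctan2(*(B[i]-B[i-1])[::-1])).round(1)) for i in range(4)])
s=arm.read_state();zt=s['tool_pos'][2]+.0243
R=Ro.from_quat(s['tcp_rot']).inv()
for p in((88,366),(438,366)): print('box top front in tool mm',R.apply(np.r_[f(*p,zt),zt]-s['tool_pos'])*1e3)
"
```

```text
sq [0.49897246 0.02211299] [(np.float64(0.0842), np.float64(-16.0)), (np.float64(0.0848), np.float64(-105.5)), (np.float64(0.085), np.float64(164.3)), (np.float64(0.0853), np.float64(73.9))]
box top front in tool mm [-24.30259551 -27.16653027 -27.17622454]
box top front in tool mm [-24.30989639  28.86346177 -27.23822701]
```

```bash
python3 -c "
from h import *
go(.5,.0225,.055,-106)"
```

```text
t 19.425 at [0.4617 0.0136 0.205 ] psi -105.83 -> row [150.  -19.  -34.4] [0.17 0.01 0.01] n 3.0
```

>>> move_arm(
  rows="1 20 -19 -34.4 0.2 0 0;1 70 -19 -34.4 0.2 0 0;1 120 -19 -34.4 0.2 0 0;1 150 -19 -34.4 0.2 0 0;1 150 -19 -34.4 0.2 0 0",
)

```text
time: 20.05
tool_pos: [0.4985, 0.0221, 0.0533]
tcp_rot: [-0.699, 0.099, 0.702, 0.098]
contact_force: [-0.3, -0.2, -0.4]
grip_width: 0.598
```

>>> move_arm(
  rows="1 0 0 0 0 0 0;1 0 0 0 0 0 0",
)

```text
time: 20.3
tool_pos: [0.5004, 0.0219, 0.0567]
tcp_rot: [0.701, -0.099, -0.699, -0.099]
contact_force: [0.1, -0.8, -1.4]
grip_width: 0.6
```

```bash
python3 -c "
from h import *
go(.5,.0225,.0357,-106)"
```

```text
t 20.3 at [0.5004 0.0219 0.0567] psi -106.12 -> row [21.  -0.5  0.6] [-0.12 -0.13  0.06] n 1.0
```

>>> move_arm(
  rows="1 10 -0.3 0.4 0 0 0;1 20.5 -0.3 0.4 0 0 0;1 20.5 -0.3 0.4 0 0 0;1 20.5 -0.3 0.4 0 0 0",
)

```text
time: 20.8
tool_pos: [0.4989, 0.0221, 0.0344]
tcp_rot: [-0.7, 0.099, 0.7, 0.099]
contact_force: [-0.8, 0.7, -1.1]
grip_width: 0.601
```

>>> move_arm(
  rows="1 0 0 0 0 0 0;0.3 0 0 0 0 0 0;0.1 0 0 0 0 0 0;0 0 0 0 0 0 0;0 0 0 0 0 0 0",
)

```text
time: 21.42
tool_pos: [0.4992, 0.0222, 0.0348]
tcp_rot: [0.7, -0.099, -0.7, -0.099]
contact_force: [0.1, -0.1, 0.7]
grip_width: 0.969
```

>>> move_arm(
  rows="0 -30 0 0 0 0 0;0 -80 0 0 0 0 0;0 -130 0 0 0 0 0;0 -165 0 10 0 0 0;0 -165 0 40 0 0 0",
)

```text
time: 22.05
tool_pos: [0.4626, 0.0333, 0.2023]
tcp_rot: [0.702, -0.099, -0.698, -0.1]
contact_force: [-0.7, 0.6, -0.3]
grip_width: 1.004
```

>>> move_arm(
  rows="0 0 0 0 0 0 0;0 0 0 0 0 0 0",
)

```text
time: 22.3
tool_pos: [0.4613, 0.0332, 0.1998]
tcp_rot: [0.7, -0.099, -0.7, -0.099]
contact_force: [0.1, -0.6, -0.2]
grip_width: 0.997
```

```bash
python3 -c "
from h import *
go(.528,.188,.2,-71)
w=capture('wrist');np.save('w.npy',w);crop(w,130,60,320,240,2.5,'w8.png')"
```

```text
t 22.3 at [0.4613 0.0332 0.1998] psi -106.12 -> row [-1.000e-01 -1.672e+02 -2.120e+01] [-3.512e+01 -3.000e-02 -0.000e+00] n 3.0
```

View pics/w8.png

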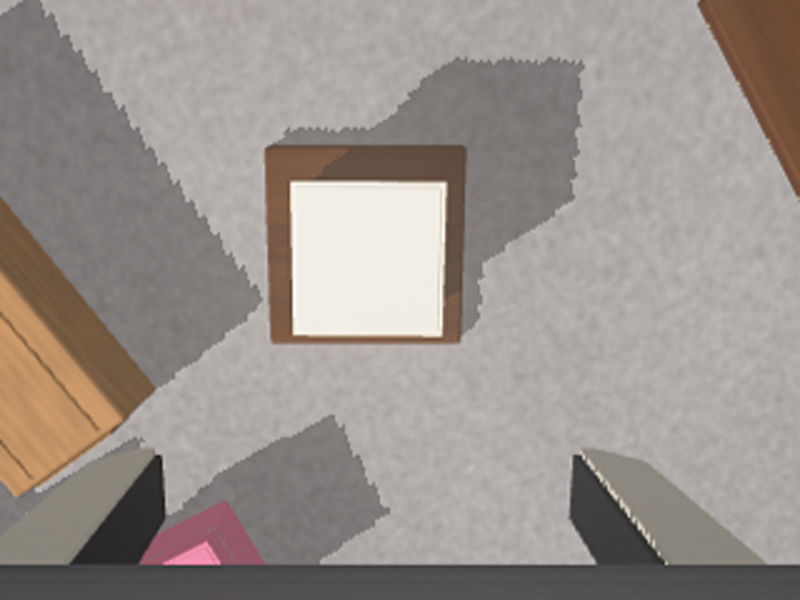

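Box sits squarely on the board: board (266..466,147..342), box top (291..447,181..336). Now the carton.

```bash
python3 -c "
from h import *
w=np.load('w.npy',allow_pickle=True).item()
f=lambda x,y,z:p2w(w,130+x/2.5,60+y/2.5,z)[:2]
for z,P in((.01,((266,147),(466,147),(461,342),(272,342))),(.06,((291,181),(447,181),(443,336),(292,336)))):
  B=[f(*p,z) for p in P];print(np.mean(B,0),[np.degrees(np.arctan2(*(B[i]-B[i-1])[::-1])).round(1) for i in range(4)])
go(.471,.168,.25,-71)"
```

```text
[0.49879633 0.02190614] [np.float64(-16.0), np.float64(-106.1), np.float64(164.2), np.float64(73.9)]
[0.49764503 0.0214282 ] [np.float64(-17.0), np.float64(-106.1), np.float64(163.8), np.float64(73.9)]
t 22.35 at [0.4614 0.0331 0.1997] psi -106.13 -> row [ -50.3 -132.2   28.3] [-3.513e+01 -1.000e-02 -0.000e+00] n 3.0
```

Box within 1.2 mm and 0.5°.

>>> move_arm(
  rows="0 -15 -35 7 -9 0 0;0 -30 -80 14 -18 0 0;0 -50 -125 28 -27 0 0;0 -50 -132 28 -35.1 0 0;0 -50 -132 28 -35.1 0 0",
)

```text
time: 22.98
tool_pos: [0.471, 0.1684, 0.2493]
tcp_rot: [-0.697, -0.117, 0.698, -0.116]
contact_force: [0.8, 0.3, -0.9]
grip_width: 1.003
```

>>> move_arm(
  rows="0 0 0 0 0 0 0;0 0 0 0 0 0 0;0 0 0 0 0 0 0",
)

```text
time: 23.35
tool_pos: [0.4705, 0.1673, 0.2497]
tcp_rot: [-0.697, -0.116, 0.698, -0.116]
contact_force: [0.3, -0.7, -0.3]
grip_width: 1.0
```

```bash
python3 -c "
from h import *
go(.528,.188,.024,-71)
w=capture('wrist');np.save('w.npy',w);crop(w,180,80,270,200,2.9,'w9.png')"
```

```text
t 23.35 at [0.4705 0.1673 0.2497] psi -71.12 -> row [225.6  -1.  -61.1] [-0.12  0.02 -0.01] n 4.0
```

View pics/w9.png

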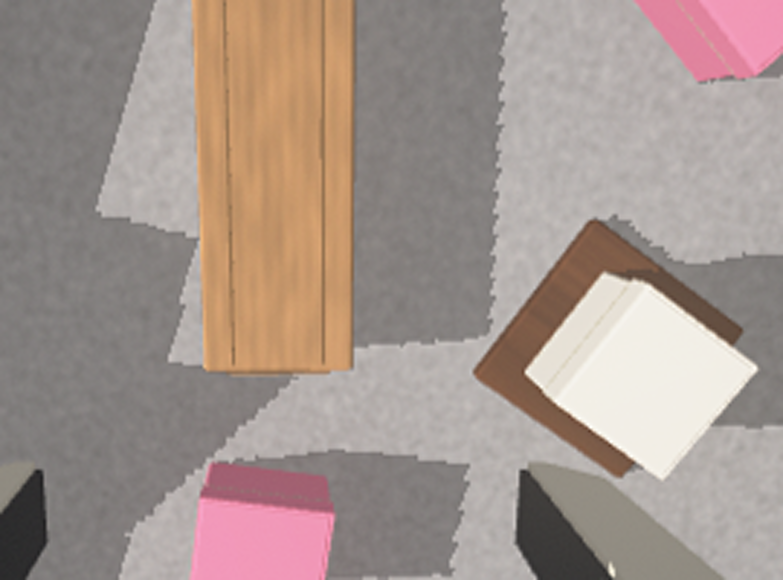

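Carton near-end corners (207,371), (353,371); its sides reach (194,0) and (355,0) at the crop's top.

```bash
python3 -c "
from h import *
w=np.load('w.npy',allow_pickle=True).item()
f=lambda x,y,z:p2w(w,180+x/2.9,80+y/2.9,z)[:2]
a,b,c,d=[f(*p,.05) for p in((207,371),(353,371),(194,0),(355,0))]
an=lambda v:np.degrees(np.arctan2(v[1],v[0]))
print(np.linalg.norm(a-b),an(b-a)+90,an(c-a),an(d-b))
y=np.mean([an(b-a)+90,an(c-a),an(d-b)]);m=(a+b)/2+.08*np.array([np.cos(np.radians(y)),np.sin(np.radians(y))]);print(m,y)
go(*m,.024,y-90)"
```

```text
0.0588081012069827 18.90547561476859 19.74077110060222 19.73285039671278
[0.52852442 0.18802704] 19.459699037361194
t 23.4 at [0.4705 0.1674 0.2497] psi -71.1 -> row [225.7  -0.7 -61.6] [-0.56  0.01 -0.01] n 4.0
```

>>> move_arm(
  rows="0 40 -0.7 -40 -0.5 0 0;0 90 -0.7 -61.5 -0.5 0 0;0 140 -0.7 -61.5 -0.5 0 0;0 160 -0.7 -61.5 -0.5 0 0;0 160 -0.7 -61.5 -0.5 0 0",
)

```text
time: 24.02
tool_pos: [0.5276, 0.1881, 0.0883]
tcp_rot: [-0.696, -0.119, 0.698, -0.12]
contact_force: [-0.8, 0.4, 0.4]
grip_width: 1.001
```

```bash
python3 -c "
from h import *
go(.5285,.188,.024,-70.6)"
```

```text
t 24.025 at [0.5276 0.1881 0.0883] psi -70.53 -> row [64.3  0.4 -1. ] [ 0.07  0.19 -0.02] n 2.0
```

>>> move_arm(
  rows="0 30 0.3 0 0 0 0;0 55 0.3 0 0 0 0;0 65 0.3 0 0 0 0;0 65 0.3 0 0 0 0;0.2 65 0.3 0 0 0 0",
)

```text
time: 24.65
tool_pos: [0.5292, 0.1884, 0.0259]
tcp_rot: [0.697, 0.12, -0.696, 0.119]
contact_force: [-0.5, -0.1, 0.3]
grip_width: 0.934
```

>>> move_arm(
  rows="0.25 0 0 0 0 0 0;1 0 0 0 0 0 0;1 0 0 0 0 0 0;1 0 0 0 0 0 0",
  newtons=15,
)

```text
time: 25.15
tool_pos: [0.5287, 0.1884, 0.0251]
tcp_rot: [0.697, 0.12, -0.697, 0.12]
contact_force: [0.2, -0.3, 5.9]
grip_width: 0.64
```

```bash
python3 -c "
from h import *
go(.481,-.2095,.2,-72.4)"
```

```text
t 25.15 at [0.5287 0.1884 0.0251] psi -70.52 -> row [-175.   359.2  177.5] [ 1.88 -0.02  0.01] n 7.0
```

>>> move_arm(
  rows="1 -15 0 0 0 0 0;1 -50 0 0 0 0 0;1 -100 0 0 0 0 0;1 -150 10 5 0 0 0;1 -175 40 20 0 0 0",
  newtons=25,
)

```text
time: 25.78
tool_pos: [0.5236, 0.1451, 0.2031]
tcp_rot: [0.698, 0.121, -0.695, 0.12]
contact_force: [-0.4, -0.5, -2.2]
grip_width: 0.643
```

```bash
python3 -c "
from h import *
go(.481,-.2095,.2,-72.4)"
```

```text
t 25.775 at [0.5236 0.1451 0.2031] psi -70.37 -> row [  2.3 319.7 159.2] [ 2.02 -0.23  0.04] n 6.0
```

>>> move_arm(
  rows="1 0 50 25 0 0 0;1 0 100 50 0.5 0 0;1 0 155 77 1 0 0;1 0 210 105 1.5 0 0;1 0 260 130 2 0 0",
)

```text
time: 26.4
tool_pos: [0.4862, -0.1468, 0.2005]
tcp_rot: [-0.699, -0.107, 0.699, -0.107]
contact_force: [0.5, -0.5, -2.0]
grip_width: 0.646
```

>>> move_arm(
  rows="1 0 35 17 0 0 0;1 0 50 24 0 0 0;1 0 50 24 0 0 0;1 0 50 24 0 0 0",
)

```text
time: 26.9
tool_pos: [0.4796, -0.1978, 0.1999]
tcp_rot: [0.699, 0.108, -0.699, 0.108]
contact_force: [1.0, 0.5, -2.0]
grip_width: 0.644
```

```bash
python3 -c "
from h import *
go(.481,-.2095,.055,-72.4)"
```

```text
t 26.9 at [ 0.4796 -0.1978  0.1999] psi -72.41 -> row [144.9  11.7   2.2] [-0.01 -0.02  0.04] n 3.0
```

>>> move_arm(
  rows="1 20 11 2 0 0 0;1 70 11 2 0 0 0;1 120 11 2 0 0 0;1 145 11 2 0 0 0;1 145 11 2 0 0 0",
)

```text
time: 27.52
tool_pos: [0.4804, -0.2084, 0.0533]
tcp_rot: [-0.698, -0.109, 0.7, -0.108]
contact_force: [0.1, 0.3, -1.5]
grip_width: 0.645
```

>>> move_arm(
  rows="1 0 0 0 0 0 0;1 0 0 0 0 0 0;1 0 0 0 0 0 0",
)

```text
time: 27.9
tool_pos: [0.4812, -0.2108, 0.0559]
tcp_rot: [0.699, 0.107, -0.698, 0.108]
contact_force: [-0.3, -0.6, -1.5]
grip_width: 0.646
```

```bash
python3 -c "
from h import *
go(.481,-.2095,.0352,-72.4)"
```

```text
t 27.9 at [ 0.4812 -0.2108  0.0559] psi -72.54 -> row [20.7 -1.3 -0.2] [-0.14 -0.08 -0.06] n 1.0
```

>>> move_arm(
  rows="1 8 -1 -0.2 0 0 0;1 15 -1 -0.2 0 0 0;1 20 -1 -0.2 0 0 0;1 20 -1 -0.2 0 0 0;1 20 -1 -0.2 0 0 0",
)

```text
time: 28.52
tool_pos: [0.4805, -0.2096, 0.0345]
tcp_rot: [-0.699, -0.108, 0.699, -0.107]
contact_force: [0.2, -0.2, -2.1]
grip_width: 0.646
```

>>> move_arm(
  rows="1 0 0 0 0 0 0;0.3 0 0 0 0 0 0;0.2 0 0 0 0 0 0;0 0 0 0 0 0 0;0 0 0 0 0 0 0",
)

```text
time: 29.15
tool_pos: [0.4806, -0.2096, 0.0348]
tcp_rot: [0.699, 0.107, -0.699, 0.107]
contact_force: [-0.7, -0.3, -0.3]
grip_width: 0.964
```

>>> move_arm(
  rows="0 0 0 0 0 0 0;0 -40 0 0 0 0 0;0 -100 0 0 0 0 0;0 -160 0 30 0 0 0;0 -220 0 80 0 0 0",
)

```text
time: 29.78
tool_pos: [0.4163, -0.2298, 0.2412]
tcp_rot: [0.699, 0.108, -0.698, 0.108]
contact_force: [1.1, 0.4, -0.2]
grip_width: 1.001
```

>>> move_arm(
  rows="0 -20 0 0 0 0 0;0 -20 0 0 0 0 0;0 -20 0 0 0 0 0",
)

```text
time: 30.15
tool_pos: [0.4162, -0.2296, 0.2584]
tcp_rot: [-0.699, -0.108, 0.699, -0.107]
contact_force: [-0.9, 1.2, -0.4]
grip_width: 1.001
```

```bash
python3 -c "
from h import *
w=capture('wrist');np.save('w.npy',w);crop(w,130,40,320,240,2.5,'w10.png')
c=capture('top');np.save('c.npy',c);crop(c,110,130,370,130,2.16,'top2.png');print(arm.read_state()['time'],arm.read_state()['tool_pos'])"
```

```text
30.25 [ 0.41614983 -0.22938726  0.2579992 ]
```

View pics/w10.png

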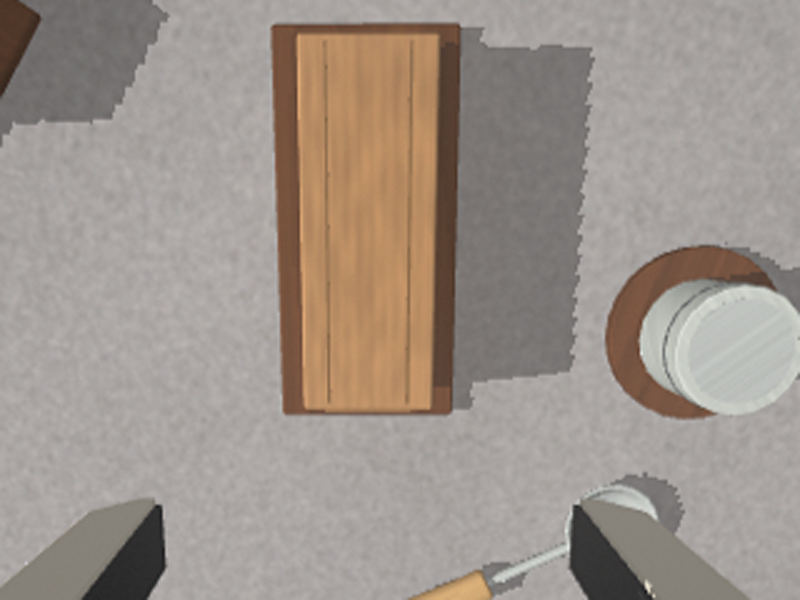

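View pics/top2.png

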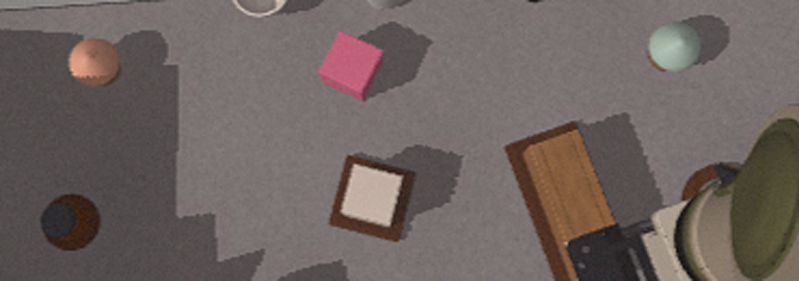

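The wrist view shows the carton squared on its board: board (273,25), (460,24), (451,413), (284,413); carton top (297,33), (441,33), (432,411), (304,411). In the top view the jar, box and cakes are in place: jar lid (58,221), board (70,222).

```bash
python3 -c "
from h import *
w=np.load('w.npy',allow_pickle=True).item();c=np.load('c.npy',allow_pickle=True).item()
f=lambda x,y,z:p2w(w,130+x/2.5,40+y/2.5,z)[:2]
for z,P in((.01,((273,25),(460,24),(451,413),(284,413))),(.06,((297,33),(441,33),(432,411),(304,411)))):
  B=[f(*p,z) for p in P];print(np.mean(B,0),[np.degrees(np.arctan2(*(B[i]-B[i-1])[::-1])).round(1) for i in range(4)])
g=lambda x,y,z:p2w(c,110+x/2.16,130+y/2.16,z)[:2]
print('jar',g(58,221,.056),'board',g(70,222,.01),'cakes',g(94,63,.03),g(674,50,.03))
"
```

```text
[ 0.48074636 -0.20931823] [np.float64(17.6), np.float64(-72.2), np.float64(-162.3), np.float64(107.5)]
[ 0.47959011 -0.21033449] [np.float64(17.4), np.float64(-72.5), np.float64(-162.6), np.float64(107.5)]
jar [0.47810899 0.37823063] board [0.48099585 0.38243039] cakes [0.67024816 0.35096331] [ 0.6609486  -0.34120793]
```

```bash
python3 -c "
from station import arm
print(arm.hand_in())"
```

```text
the job is handed in; nothing more can be done
None
```

The jar, tin, box and carton now stand on their matching boards. I moved them in that order, carton last, and let go of each. I handed the job in at about 30 s on the robot's clock, with the gripper open and clear of everything. `hand_in` reports no verdict.

Last camera checks, as distance from the board's centre:

| Package | Off centre | Squared up to board |
|---|---|---|
| Tin | about 2 mm | round |
| Box | about 1.2 mm | within about 0.5° |
| Carton | about 1.5 mm | within about 0.3° |
| Jar | about 4 mm (wrist view), about 5 mm (top view) | round |

- **Jar:** it is the least well centred. The gripper readings suggested about 3 mm, so the three figures disagree slightly. That still leaves at least 10 mm of wood showing all round. I left it alone, because moving it after the carton would have broken the order.
- **Cupcakes:** I never went near them. The final top view shows both still standing. Cake b is within about 2 mm of its first reading and cake a within about 5 mm, both read by eye, so I put the difference down to reading error.

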